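# Tighten a panel retaining ring with a pin spanner

### The arm

A 6-joint arm with a two-finger parallel gripper is mounted at the origin on the work surface. World frame = base frame: x ahead of the robot, y to its left, z up, the work surface at z = 0. Lengths are in m, angles in rad, forces in N, time in s.
With the tool pointing down it reaches from about 0.325 to 1 m from the base axis. Payload 5.1 kg.
Tool frame: the origin (TCP) lies on the centre line of the jaws, within the pads' length; the fingertips stand robot.tips_ahead ahead of it and the grasp point (between the pads) lies 11 mm behind it (robot.tips_ahead is the distance from the TCP to the fingertips, in m); z points along the fingers, y is the line along which they close (so a half turn about z gives the same grasp; the last joint's range is limited). The gripper opens to 85 mm and grips with 20 to 120 N. Pads are 22 mm wide; open, the fingers measure 114 mm over their backs; the gripper's body (76 mm by 85 mm) begins 54 mm behind the grasp point. The pads swing forward as they close: fully open they stand 13 mm farther back than shut.
Start: joints at [1.209, 0.124, 1.65, -0, 1.367, -0.083], TCP at [0.179, 0.625, 0.239] pointing down, gripper open.
Joint ranges: [-2.61, 2.61], [-1.02, 2.33], [0.03, 2.71], [-1.35, 4.49], [0.32, 2.68], [-2.91, 2.91]. Speed limits (rad/s): [2.57, 2.57, 3.14, 3.14, 3.14, 3.14].

### API

Orientations are given as a rotation vector (axis times angle).
In Python, from plant import robot gives the robot as it stands. The module is installed in compiled form; this text tells all that it offers.
- The arm moves only by the tool servo_tool, never from a script. Its argument "commands" is a list that holds one entry, the list of rows, each a list of 7 numbers: the finger opening in m, from 0 to 0.0854, then the shift along the tool's x, y, z in m, then the turn, a rotation vector about the tool's x, y, z in rad. A call has 1 to 10 rows; each row shifts and turns the commanded pose from where the row before left it, along the tool's axes as they then stand; what a row does not reach is not made up. A row lasts 1/8 s, in which the tool goes at most 62.5 mm and 10.7 degrees, less where a joint would pass 70% of its speed; a pose out of reach is approached as far as the arm can. A call with a gripper value outside its range is refused whole. The fingers move at their own pace and stop on an object; "grip_force" is the grip in N (left out, the last holds). Time passes only in rows, so rows that do not move let the fingers close. It gives the time, the measured TCP pose, the force, the opening and the grip force at its end, in the units of the state.
- robot.read_state(): the state, without advancing time (a new reading comes with each control period).
- robot.get_image(name): name is "side" or "top" or "wrist"; returns a dict with "pixels" (400x640x3 uint8, red, green, blue), "fx", "fy", "cx", "cy" (pixels), "extrinsics" (4x4, takes a point from world to camera coordinates). Camera axes: x right, y down, z forward; pixel columns grow to the right and rows downward; lengths in m; the calibration is good to about 2 mm. A picture is of the moment at which its call begins. There is no depth.
- robot.hand_in(): hands the job in; it is judged then, once.
The state is a dict: "t": time; "joint_pos": joint angles; "qvel": joint speeds; "tau": joint torques, N m; "eef_pos": TCP position; "ee_rot": TCP orientation; "contact_force": force on the tool from outside, world axes, zero at the start; "wrist_torque": the same for the moment, N m; "finger_gap": opening from 0.0 (shut) to 1.0 (fully open); "gripper_force": force on a finger pad.
Only numpy, scipy, OpenCV 4.12 (cv2) and the standard library are available. Lean on these libraries where they do the work, as an engineer would, in place of code of your own. Each camera call takes 0.05 s, during which the arm holds its last target. There are 200 camera calls.

### The job

Take the red-handled two-pin spanner from its yellow rest, fit both pins fully into the two holes of the brass retaining ring on the instrument's sloping panel, and only then turn the ring clockwise (seen facing the panel) until it is against its stop. Then put the spanner back upright in its rest, pins in the groove, and let go. Turn the ring with the spanner only, keep the fingers off the instrument, and leave the tray, pliers and black module where they are.

Things in the scene. Friction and masses are not known exactly. Their poses are not given: they have to be found in the camera images.
- spanner: Two-pin spanner, 150 g. Origin: centre of the underside of its dark head (60 x 30 x 10 mm thick, above the origin). Pins, 6 mm diameter, tips tapered, stand 8 mm below it at x = +-22 mm. Red flat handle above: 34 mm along x, 14 thick along y, z = 10 to 60: grip it across its thickness (fingers closing along y). z points from pins to handle, upright in the rest.
- pin_a (a point): Centre of the tip of the spanner's pin at +x, 8 mm below the head's underside.
- pin_b (a point): Centre of the tip of the spanner's pin at -x, 8 mm below the head's underside.
- rest: Fixed yellow tool rest, 90 mm along x, 44 along y, 20 high; origin under its centre on the table, z up. A groove along x (12 mm wide, 66 long with closed ends, 12 deep) takes both pins; the spanner's head lies on the rails at z = 20 mm, its x along the rest's x, either way round.
- tester: Fixed bench instrument, case 200 x 265 x 62 mm, propped so that its light top panel slopes: normal 30 degrees from vertical, leaning to the tester's -x (towards the robot); +x goes up the slope. Origin on the table below the panel's middle, which is at z = 105 mm; highest (back) edge at 160 mm. Sockets up to 8 mm tall stand on the panel over 60 mm from its middle.
- ring (a joint): Turn of the brass retaining ring about the panel's normal, rad; grows clockwise seen facing the panel, range 0 to 1.1, hard stop (tight) at 1.1; starts between 0 and 0.45. Stays where it is left; friction about 0.15 N m.
- ring_face (a point): Centre of the brass ring's top face, on its turning axis, 10 mm above the panel. Ring 62 mm outside, 28 inside diameter, 10 thick; the glass inside lies 5 mm lower. z = panel normal, outwards; x = the line through both holes, turning with the ring. Spanner fully in: underside of its head on this face, its x along this x, either way round.
- hole_a (a point): Point on the axis of the ring's hole at +x (22 mm from the ring's axis), 8 mm below the top face, where a fully entered pin's tip lies. Hole: 9 mm diameter, 10 mm deep, round.
- hole_b (a point): The same for the hole at -x.
- tray: Loose blue parts tray, 150 x 110 x 30 mm, with a green circuit board in it, 0.6 kg; origin under its centre. Leave alone.
- pliers: Loose green-handled pliers lying flat, 155 mm along x, 12 mm high; origin under the pivot. Leave alone.
- module: Loose black square module, 50 x 50 x 28 mm; origin under its centre. Leave alone.
Not all that is in view belongs to the job. What is shaped like the spanner but turquoise or white is not meant.

How it is judged:
By the outcome, as a careful person would: the job done as asked, in the order asked, and still so for the second after the job is handed in, with the robot touching nothing.
It also fails if it takes over 58 s, if anything falls off the work surface, if the arm or the gripper's body presses on something with over 40 N, if the wrist force passes 120 N, or if a joint passes its speed limit or range.

## Working session

There is one attempt and no reset: what is moved stays moved. The work goes in short steps, Python scripts to look and compute and a tool call to move; the robot and the scene stay as the last step left them, time stands still between calls to the robot, and variables do not carry over. Pictures are saved under pics/ and viewed, at most 10 in all, crops included, and the job is handed in when it is done.

Besides the shell and the picture viewer there is one more tool, called after "Call:" as a command line: name --argument value ..., lists and objects as JSON in quotes. servo_tool: Moves the arm, as the interface text tells. Its arguments: {"type":"object","properties":{"commands":{"type":"array"},"grip_force":{"type":"number"}},"required":["commands"]}

```bash
mkdir -p pics; cat > h.py <<'E'
import numpy as np, cv2
from scipy.spatial.transform import Rotation as R
from plant import robot
def img(n,save=None):
    d=robot.get_image(n); d['K']=np.array([[d['fx'],0,d['cx']],[0,d['fy'],d['cy']],[0,0,1]])
    if save: cv2.imwrite(f'pics/{save}.png',cv2.cvtColor(d['pixels'],cv2.COLOR_RGB2BGR))
    np.savez(f'/tmp/{save or n}.npz',**d)
    return d
def ray(d,u,v):
    E=np.array(d['extrinsics']); c=-E[:3,:3].T@E[:3,3]
    r=E[:3,:3].T@np.array([(u-d['cx'])/d['fx'],(v-d['cy'])/d['fy'],1]); return c,r/np.linalg.norm(r)
def plane(d,u,v,n,p0):
    c,r=ray(d,u,v); n=np.array(n,float); return c+r*(n@(np.array(p0)-c))/(n@r)
def atz(d,u,v,z): return plane(d,u,v,[0,0,1],[0,0,z])
def tri(obs):
    A=np.zeros((3,3));b=np.zeros(3);L=[]
    for d,u,v in obs:
        c,r=ray(d,u,v);P=np.eye(3)-np.outer(r,r);A+=P;b+=P@c;L.append((P,c))
    x=np.linalg.solve(A,b); return x,[round(1e3*float(np.linalg.norm(P@(x-c))),2) for P,c in L]
def proj(d,p):
    E=np.array(d['extrinsics']);q=E[:3,:3]@p+E[:3,3]; return d['fx']*q[0]/q[2]+d['cx'],d['fy']*q[1]/q[2]+d['cy']
E
python3 - <<'E'
from h import *
np.set_printoptions(precision=4,suppress=True)
a=[img(n,n+'0')for n in('side','top','wrist')]
for d in a: print(d['fx'],d['cx'],d['cy'],np.array(d['extrinsics']))
s=robot.read_state();print(s,robot.tips_ahead)
E
```

```text
446.64626326249777 318.88130319868753 197.15012191234624 [[-0.9906 -0.1356 -0.017   0.5018]
 [-0.0695  0.6065 -0.792   0.105 ]
 [ 0.1178 -0.7834 -0.6103  1.0234]
 [ 0.      0.      0.      1.    ]]
411.34989840238364 320.44503728751846 200.33640096056084 [[-0.0165 -0.9998 -0.0126  0.0598]
 [-0.9818  0.0186 -0.1888  0.5011]
 [ 0.1889  0.0092 -0.9819  0.9922]
 [ 0.      0.      0.      1.    ]]
310.1936279543216 320.8947319755475 196.16987293594292 [[ 0.2762  0.9611 -0.0019 -0.6489]
 [ 0.9197 -0.2638  0.2909 -0.0378]
 [ 0.2791 -0.0821 -0.9567  0.3795]
 [ 0.      0.      0.      1.    ]]
{'t': 0.15, 'joint_pos': array([ 1.2094,  0.1243,  1.6514, -0.    ,  1.3675, -0.0826]), 'qvel': array([-0.0016, -0.0025, -0.0035,  0.0004, -0.0005, -0.0009]), 'tau': array([  0.0002, -42.4227, -36.6014,  -0.0001,   0.0046,   0.    ]), 'eef_pos': array([0.1787, 0.6245, 0.2383]), 'ee_rot': array([-0.4365, -3.1108,  0.0025]), 'contact_force': array([ 0.5799, -0.8268, -0.2398]), 'wrist_torque': array([ 0.0128, -0.0217, -0.0314]), 'gripper_force': 0.0, 'finger_gap': 0.997435684868942} 0.008
```

View pics/top0.png

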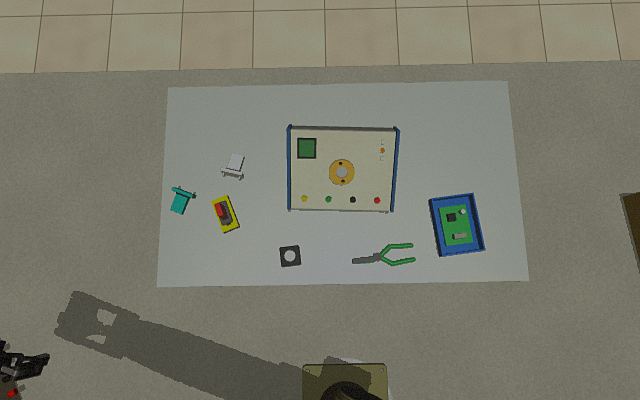

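View pics/side0.png

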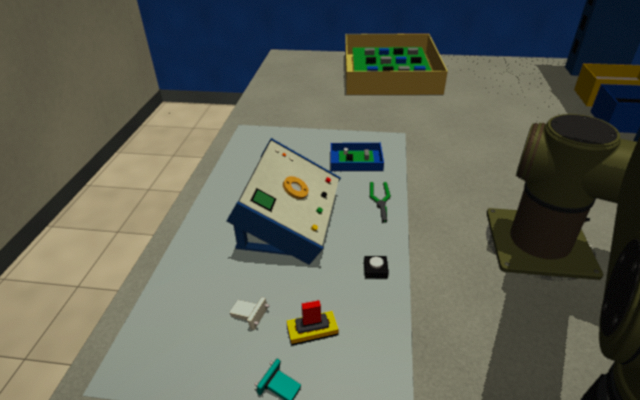

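Top view: three spanner-like things. They are red at (225,213) upright in the yellow rest, white at (234,166) lying, and turquoise at (182,199) lying. Only the red one fits, since it has a red handle and stands in the yellow rest (side view about (312,315)). The brass ring is at (341,172) in top and (295,187) in side. Next: one confirming crop and the measurements.

```bash
cat > m.py <<'E'
from h import *
np.set_printoptions(precision=4,suppress=True)
def mask(d,lo,hi,box=None,minA=8):
    hsv=cv2.cvtColor(d['pixels'],cv2.COLOR_RGB2HSV); m=cv2.inRange(hsv,np.array(lo),np.array(hi))
    if box is not None:
        k=np.zeros_like(m);k[box[1]:box[3],box[0]:box[2]]=255;m&=k
    return m
def big(m):
    c,_=cv2.findContours(m,cv2.RETR_EXTERNAL,cv2.CHAIN_APPROX_NONE); return max(c,key=cv2.contourArea)
E
python3 - <<'E'
from m import *
T=dict(np.load('/tmp/top0.npz'));S=dict(np.load('/tmp/side0.npz'))
for n,d,bx in(('top',T,(205,185,250,240)),('side',S,(280,290,345,350))):
    ym=mask(d,(22,120,80),(35,255,255),bx); rm=mask(d,(0,150,60),(8,255,255),bx)|mask(d,(172,150,60),(180,255,255),bx)
    for nm,m in(('yel',ym),('red',rm)):
        c=big(m);h=cv2.convexHull(c); print(n,nm,cv2.minAreaRect(c),cv2.approxPolyDP(h,2,True)[:,0].tolist())
    bx=(315,150,370,195) if n=='top' else (270,165,320,210)
    m=mask(d,(8,110,100),(28,255,255),bx);c=big(m);print(n,'ring',cv2.fitEllipse(c),cv2.boundingRect(c))
a=cv2.resize(T['pixels'][140:250,150:260],None,fx=4,fy=4,interpolation=2)[:400,:400]
b=cv2.resize(T['pixels'][150:195,318:363],(400,400),interpolation=2)
c=cv2.resize(S['pixels'][285:350,275:350],(400,347),interpolation=2);c=np.vstack([c,np.zeros((53,400,3),np.uint8)])[:200*2]
e=cv2.resize(S['pixels'][165:210,270:320],(400,360),interpolation=2);e=np.vstack([e,np.zeros((40,400,3),np.uint8)])
o=np.vstack([np.hstack([a,b]),np.hstack([c,e])]);o=cv2.resize(o,(600,600))
cv2.imwrite('pics/crop1.png',o[:,:,::-1])
E
```

```text
top yel ((224.4974365234375, 213.19329833984375), (34.31839370727539, 17.159196853637695), 68.96248626708984) [[226, 195], [238, 226], [223, 232], [211, 201]]
top red ((218.45001220703125, 209.3500213623047), (12.965337753295898, 5.059643268585205), 71.56504821777344) [[217, 203], [222, 212], [219, 216], [215, 207]]
top ring ((341.270751953125, 171.6033935546875), (24.72397232055664, 25.092422485351562), 56.291839599609375) (329, 159, 26, 26)
side yel ((311.84442138671875, 325.1552734375), (20.842697143554688, 49.50471115112305), 77.79953002929688) [[332, 311], [338, 330], [290, 339], [287, 320]]
side red ((311.0, 312.5), (23.0, 18.0), 90.0) [[319, 301], [320, 320], [305, 324], [302, 318], [302, 304]]
side ring ((295.2220153808594, 186.2230682373047), (17.85994529724121, 27.307676315307617), 116.54449462890625) (283, 176, 26, 21)
```

View pics/crop1.png

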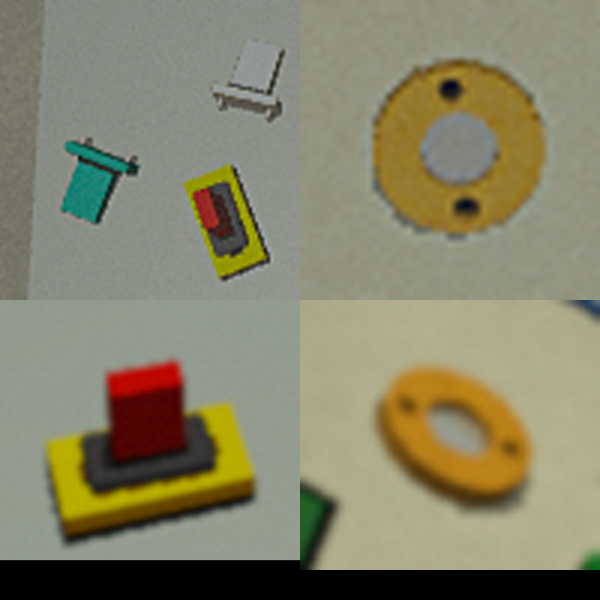

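The crop confirms the red-handled spanner standing upright in the yellow rest. The ring's holes are clear at crop (450,90) and (466,206). Next, rough world positions.

```bash
python3 - <<'E'
from m import *
T=dict(np.load('/tmp/top0.npz'));S=dict(np.load('/tmp/side0.npz'))
print('rest corners',[atz(T,u,v,.02)[:2] for u,v in[[226,195], [238, 226], [223, 232], [211, 201]]])
print('rest corners S',[atz(S,u,v,.02)[:2] for u,v in[(332,311),(338,326),(290,334),(287,320)]])
print('red top',atz(T,218.45,209.35,.08),'side top face', atz(S,311,304,.08))
print('ring',tri([(T,341.27,171.6),(S,295.2,186.2)]))
s=45/400
h=[(318+(450-300)/300*45, 150+90/300*45),(318+(466-300)/300*45,150+206/300*45)]
k=[(270+(407-300)/300*50,165+(404-300)/270*45),(270+(511-300)/300*50,165+(446-300)/270*45)]
print(h,k)
print([tri([(T,*a),(S,*b)]) for a,b in zip(h,k)],[tri([(T,*a),(S,*b)]) for a,b in zip(h,k[::-1])])
# panel edges for yaw : dark/blue mask
m=mask(T,(12,8,150),(35,80,255),(280,120,405,220));c=big(m);print(cv2.minAreaRect(c),cv2.approxPolyDP(cv2.convexHull(c),3,True)[:,0].tolist())
E
```

```text
rest corners [array([0.5263, 0.2977]), array([0.4442, 0.2646]), array([0.4294, 0.3029]), array([0.5111, 0.3365])]
rest corners S [array([0.4446, 0.264 ]), array([0.4297, 0.2967]), array([0.5151, 0.3249]), array([0.5264, 0.2951])]
red top [0.4782 0.3007 0.08  ] side top face [0.4782 0.3    0.08  ]
ring (array([ 0.5588, -0.0007,  0.1145]), [0.41, 0.41])
[(340.5, 163.5), (342.9, 180.9)] [(287.8333333333333, 182.33333333333334), (305.1666666666667, 189.33333333333334)]
[(array([0.5754, 0.0011, 0.1254]), [0.03, 0.03]), (array([ 0.5375, -0.0044,  0.1048]), [0.32, 0.32])] [(array([0.5563, 0.0015, 0.1155]), [21.17, 21.17]), (array([ 0.5558, -0.0027,  0.1187]), [20.79, 20.79])]
((329.28924560546875, 198.98617553710938), (22.798175811767578, 13.090924263000488), 70.55996704101562) [[329, 187], [338, 208], [330, 208], [322, 198]]
```

Call:
servo_tool --commands '[[[0.085, -0.047, -0.029, 0.007, 0, 0, 0], [0.085, -0.047, -0.029, 0.007, 0, 0, 0], [0.085, -0.047, -0.029, 0.007, 0, 0, 0], [0.085, -0.047, -0.029, 0.007, 0, 0, 0], [0.085, -0.047, -0.029, 0.007, 0, 0, 0], [0.085, -0.047, -0.029, 0.007, 0, 0, 0], [0.085, -0.047, -0.029, 0.007, 0, 0, 0], [0.085, -0.047, -0.029, 0.007, 0, 0, 0]]]'

```text
t: 1.15
eef_pos: [0.4774, 0.2968, 0.1829]
ee_rot: [-0.437, -3.111, -0.0]
contact_force: [0.6, -0.1, 0.3]
finger_gap: 0.994
gripper_force: 0.0
```

Call:
servo_tool --commands '[[[0.085, 0, 0, 0, 0, 0, -0.16], [0.085, 0, 0, 0, 0, 0, -0.16], [0.085, 0, 0, 0, 0, 0, -0.17], [0.085, 0, 0, 0, 0, 0, -0.17], [0.085, 0, 0, 0, 0, 0, 0]]]'

```text
t: 1.78
eef_pos: [0.4763, 0.2982, 0.1829]
ee_rot: [0.592, -3.085, 0.0]
contact_force: [-0.5, -0.1, 0.1]
finger_gap: 0.992
gripper_force: 0.0
```

```bash
python3 - <<'E'
from m import *
d=img('wrist','w1');s=robot.read_state();print(s['t'],s['eef_pos'],R.from_rotvec(s['ee_rot']).as_matrix(),s['joint_pos'],s['contact_force'])
ym=mask(d,(22,120,80),(35,255,255)); rm=mask(d,(0,150,60),(8,255,255))|mask(d,(172,150,60),(180,255,255))
for nm,m in(('yel',ym),('red',rm)):
    c=big(m);h=cv2.convexHull(c); p=cv2.approxPolyDP(h,4,True)[:,0];print(nm,cv2.minAreaRect(c),p.tolist())
    for z in(.02,.08): print(z,[atz(d,u,v,z)[:2] for u,v in p])
E
```

```text
1.825 [0.4763 0.2983 0.183 ] [[-0.9293 -0.3693 -0.0005]
 [-0.3693  0.9293 -0.0002]
 [ 0.0006 -0.     -1.    ]] [ 0.4639 -0.0272  1.9037  0.      1.2657 -1.4852] [-0.116   0.5079 -0.3673]
yel ((307.0, 170.0), (40.0, 16.0), 90.0) [[314, 150], [307, 190], [301, 190], [299, 152]]
0.02 [array([0.4515, 0.2807]), array([0.4912, 0.2887]), array([0.4934, 0.2831]), array([0.4586, 0.268 ])]
0.08 [array([0.4427, 0.2786]), array([0.4745, 0.285 ]), array([0.4762, 0.2806]), array([0.4484, 0.2685])]
red ((323.0, 197.0), (50.0, 16.0), 90.0) [[328, 172], [330, 221], [316, 222], [316, 174]]
0.02 [array([0.4665, 0.3013]), array([0.5134, 0.3225]), array([0.5198, 0.3095]), array([0.4727, 0.2911])]
0.08 [array([0.4547, 0.2951]), array([0.4922, 0.312 ]), array([0.4973, 0.3017]), array([0.4597, 0.2869])]
```

View pics/w1.png

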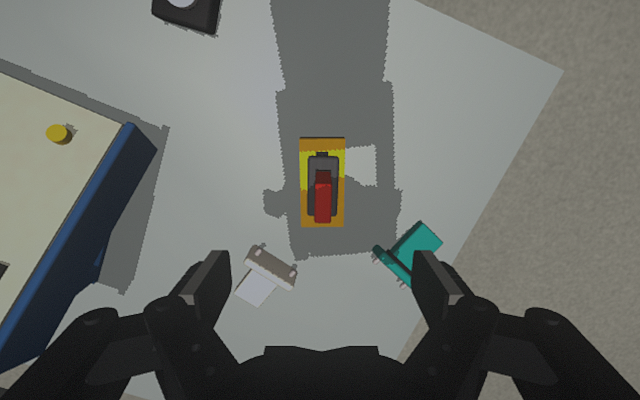

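The wrist view shows the rest upright in the image at (322,182), with the red handle's top face near (323,203). The decoys, white (266,268) and turquoise (412,255), lie off the fingers' line.

```bash
python3 - <<'E'
from m import *
d=dict(np.load('/tmp/w1.npz'));T=dict(np.load('/tmp/top0.npz'));S=dict(np.load('/tmp/side0.npz'))
bx=(290,130,355,235)
ym=mask(d,(12,150,80),(35,255,255),bx);c=big(ym);p=cv2.boxPoints(cv2.minAreaRect(c));print(cv2.minAreaRect(c),p.tolist())
q=np.array([atz(d,u,v,.02)[:2] for u,v in p]);print(q,q.mean(0))
hsv=cv2.cvtColor(d['pixels'],cv2.COLOR_RGB2HSV)
print([(r,hsv[r,323].tolist()) for r in range(168,226,4)])
rm=mask(d,(0,150,150),(8,255,255),bx)|mask(d,(172,150,150),(180,255,255),bx)
c=big(rm);b=cv2.boxPoints(cv2.minAreaRect(c));q=np.array([atz(d,u,v,.08)[:2] for u,v in b]);print(cv2.minAreaRect(c),q,q.mean(0))
w=(cv2.minAreaRect(c)[0])
print('tri',tri([(d,*w),(T,218.45,209.35)]),tri([(d,*w),(S,311,304)]),tri([(d,*w),(S,311,304),(T,218.45,209.35)]))
print('rest tri',tri([(d,*p.mean(0)),(T,224.5,213.2)]))
E
```

```text
((321.5, 182.0), (88.0, 45.0), 90.0) [[299.0, 138.0], [344.0, 138.0], [344.0, 226.0], [299.0, 226.0]]
[[0.4461 0.2633]
 [0.4304 0.303 ]
 [0.5132 0.338 ]
 [0.5304 0.2948]] [0.48   0.2998]
[(168, [150, 3, 80]), (172, [2, 156, 80]), (176, [3, 149, 77]), (180, [3, 152, 79]), (184, [1, 199, 145]), (188, [2, 187, 120]), (192, [1, 185, 123]), (196, [1, 189, 120]), (200, [2, 185, 121]), (204, [1, 182, 122]), (208, [1, 178, 122]), (212, [2, 176, 122]), (216, [1, 181, 121]), (220, [2, 184, 122]), (224, [21, 198, 148])]
((320.0, 186.0), (4.0, 8.0), 90.0) [[0.4672 0.2899]
 [0.4649 0.2958]
 [0.4679 0.297 ]
 [0.4703 0.2911]] [0.4676 0.2934]
tri (array([0.4707, 0.295 , 0.0905]), [6.1, 6.1]) (array([0.4748, 0.2939, 0.0706]), [4.8, 4.8]) (array([0.4754, 0.2976, 0.0765]), [7.65, 3.35, 5.0])
rest tri (array([0.4769, 0.2986, 0.0267]), [0.25, 0.25])
```

Call:
servo_tool --commands '[[[0.05, -0.0025, 0.001, 0, 0, 0, 0.005], [0.05, 0, 0, 0.025, 0, 0, 0], [0.05, 0, 0, 0.025, 0, 0, 0], [0.05, 0, 0, 0.025, 0, 0, 0], [0.05, 0, 0, 0.025, 0, 0, 0], [0.05, 0, 0, 0.02, 0, 0, 0], [0.05, 0, 0, 0.017, 0, 0, 0], [0.05, 0, 0, 0, 0, 0, 0]]]'

```text
t: 2.82
eef_pos: [0.4775, 0.2998, 0.0447]
ee_rot: [0.586, -3.083, 0.001]
contact_force: [-0.5, 0.0, -0.7]
finger_gap: 0.584
gripper_force: 0.0
```

```bash
python3 - <<'E'
from m import *
d=dict(np.load('/tmp/w1.npz'))
m=mask(d,(0,150,100),(8,255,255),(290,130,355,235));c=big(m);r=cv2.minAreaRect(c);print(r,atz(d,*r[0],.08))
s=robot.read_state();print(s['eef_pos'],s['contact_force'],R.from_rotvec(s['ee_rot']).as_matrix()[:,0])
E
```

```text
((323.0, 203.0), (16.0, 38.0), 0.0) [0.4799 0.3009 0.08  ]
[0.4775 0.2998 0.0447] [-0.4605  0.0076 -0.6937] [-0.9302 -0.3671  0.003 ]
```

Call:
servo_tool --commands '[[[0.0, 0, 0, 0, 0, 0, 0], [0.0, 0, 0, 0, 0, 0, 0], [0.0, 0, 0, 0, 0, 0, 0], [0.0, 0, 0, 0, 0, 0, 0], [0.0, 0, 0, 0, 0, 0, 0], [0.0, 0, 0, 0, 0, 0, 0]]]' --grip_force 90

```text
t: 3.58
eef_pos: [0.4795, 0.3007, 0.0477]
ee_rot: [-0.587, 3.084, 0.001]
contact_force: [0.9, -0.3, 6.6]
finger_gap: 0.151
gripper_force: 88.0
```

```bash
python3 - <<'E'
from m import *
d=img('wrist','w2');s=robot.read_state();print(s)
E
```

```text
{'t': 3.625, 'joint_pos': array([ 0.4653,  0.1374,  1.9826, -0.    ,  1.0193, -1.4816]), 'qvel': array([-0.0004,  0.0026, -0.0009, -0.0003,  0.0001,  0.0015]), 'tau': array([  0.0054, -34.1239, -28.0886,   0.0311,  -0.0506,   0.002 ]), 'eef_pos': array([0.4795, 0.3007, 0.0477]), 'ee_rot': array([-0.587 ,  3.084 ,  0.0009]), 'contact_force': array([ 0.6358, -0.4899,  5.3491]), 'wrist_torque': array([-0.0597,  0.0199,  0.0356]), 'gripper_force': 88.01987171173096, 'finger_gap': 0.15403217910210282}
```

View pics/w2.png

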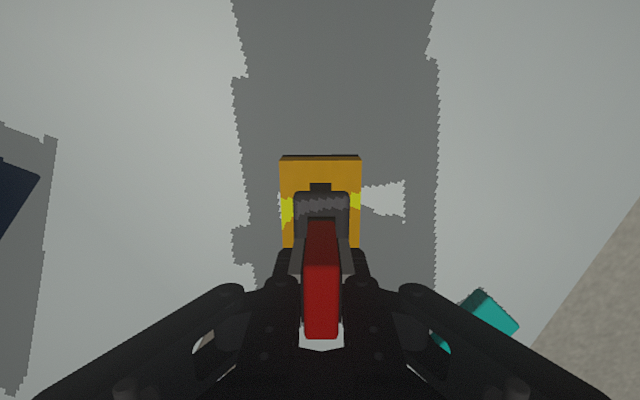

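The wrist view shows the red handle between the pads, its top face at rows 265-338 and columns 302-343. The head is still on the rails. Measure the spanner in the hand, then lift.

Call:
servo_tool --commands '[[[0.0, 0, 0, -0.01, 0, 0, 0], [0.0, 0, 0, -0.03, 0, 0, 0], [0.0, 0, 0, -0.05, 0, 0, 0], [0.0, 0, 0, -0.05, 0, 0, 0], [0.0, 0, 0, -0.05, 0, 0, 0], [0.0, 0, 0, 0, 0, 0, 0]]]'

```text
t: 4.38
eef_pos: [0.4805, 0.3013, 0.242]
ee_rot: [-0.586, 3.077, 0.004]
contact_force: [-0.3, 0.2, -2.1]
finger_gap: 0.151
gripper_force: 87.6
```

```bash
cat > hand.py <<'E'
from m import *
def rel(d,s,zoff=None):
    """red top face centre in tool frame, and head corners"""
    M=R.from_rotvec(s['ee_rot']).as_matrix()
    hsv=cv2.cvtColor(d['pixels'],cv2.COLOR_RGB2HSV)
    return M
E
python3 - <<'E'
from m import *
d2=dict(np.load('/tmp/w2.npz'))
d=img('wrist','w3');t=img('top','t3');sd=img('side','s3');s=robot.read_state();print(s['t'],s['eef_pos'],s['ee_rot'],s['contact_force'])
# camera in tool frame
for n,x,p,rv in(('w2',d2,[.4795,.3007,.0477],[-.587,3.084,.0009]),('w3',d,s['eef_pos'],s['ee_rot'])):
    M=R.from_rotvec(rv).as_matrix();E=np.array(x['extrinsics']);print(n,M.T@(-E[:3,:3].T@E[:3,3]-p),'\n',E[:3,:3]@M)
    m=mask(x,(0,150,60),(8,255,255),(280,200,370,360))
    hsv=cv2.cvtColor(x['pixels'],cv2.COLOR_RGB2HSV);print(hsv[225:350:6,322,2])
    b=mask(x,(0,150,100),(8,255,255),(280,200,370,360));c=big(b);r=cv2.boundingRect(c);print(r)
    u=r[0]+r[2]/2-.5
    zz=.08-p[2] # above TCP
    for v in(r[1]-.5,r[1]+r[3]-.5): 
        q=plane(x,u,v,M[:,2],np.array(p)-M[:,2]*zz);print(M.T@(q-p))
for x,bx in((t,(150,150,300,260)),(sd,(230,200,420,390))):
    c=big(mask(x,(0,150,60),(8,255,255),bx)|mask(x,(172,150,60),(180,255,255),bx));print(cv2.minAreaRect(c))
E
```

```text
4.525 [0.4774 0.2997 0.2345] [ 0.5868 -3.0832  0.0014] [-0.7409  0.1476 -0.9466]
w2 [ 0.0738 -0.0005 -0.1347] 
 [[-0.001   1.     -0.0004]
 [-0.9566 -0.0011 -0.2913]
 [-0.2913  0.0001  0.9566]]
[ 75  73  75  72  75  72  73 113 128 127 128 126 127 126 125 124 124 126
 125 122 151]
(304, 266, 35, 73)
[ 0.0158 -0.0005 -0.0323]
[-0.017  -0.0005 -0.0323]
w3 [ 0.0721 -0.0003 -0.1414] 
 [[-0.001   1.     -0.0016]
 [-0.9529 -0.0014 -0.3032]
 [-0.3032  0.0012  0.9529]]
[ 77  75  74  77  76  75  77 115 129 129 128 130 128 128 129 127 127 127
 127 120 153]
(304, 266, 35, 73)
[-0.1004  0.0001  0.1545]
[-0.1971 -0.      0.1545]Traceback (most recent call last):
  File "<stdin>", line 15, in <module>
  File "m.py", line 9, in big
    c,_=cv2.findContours(m,cv2.RETR_EXTERNAL,cv2.CHAIN_APPROX_NONE); return max(c,key=cv2.contourArea)
                                                                            ~~~^^^^^^^^^^^^^^^^^^^^^^^
ValueError: max() iterable argument is empty
```

View pics/w3.png

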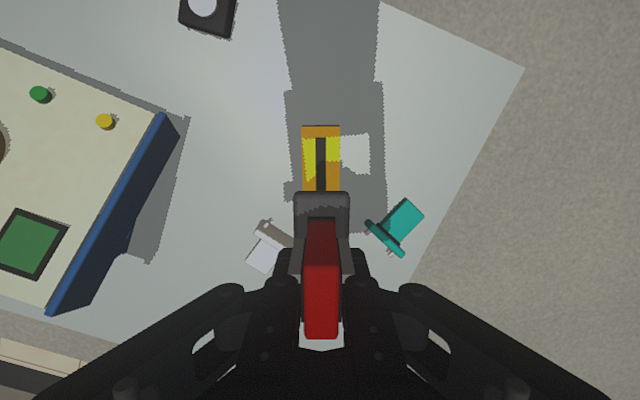

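Grasp is firm, and the handle sits at the same pixels after the lift. The spanner centre is within 1 mm of the tool axis, and the pin tips are about 36 mm ahead of the TCP. Next, the panel yaw and the pre-insert pose.

```bash
python3 - <<'E'
from m import *
T=dict(np.load('/tmp/top0.npz'));S=dict(np.load('/tmp/side0.npz'))
h=cv2.cvtColor(T['pixels'],cv2.COLOR_RGB2HSV);print(h[172,[280,287,300,315,365,385,405]].tolist(),h[[120,133,205],345].tolist())
for k in range(1):
    m=mask(T,(15,25,120),(40,90,255),(285,122,405,216));m=cv2.morphologyEx(m,cv2.MORPH_CLOSE,np.ones((5,5)));c=big(m);pts=c[:,0]
    print(cv2.boundingRect(c),cv2.approxPolyDP(cv2.convexHull(c),2,True)[:,0].tolist())
def fit(sel):
    return cv2.fitLine(sel.astype(np.float32),cv2.DIST_HUBER,0,.01,.01).ravel()
x,y,w,hh=cv2.boundingRect(c)
P0=np.array([.5565,-.0017,.1137])
for psi in(0.,-.03):
    n=np.array([-.5*np.cos(psi),-.5*np.sin(psi),.866]); p0=P0-n*.01
    for nm,s in(('top',(pts[:,1]<y+6)&(abs(pts[:,0]-x-w/2)<w*.4)),('bot',(pts[:,1]>y+hh-6)&(abs(pts[:,0]-x-w/2)<w*.4)),('l',(pts[:,0]<x+8)&(abs(pts[:,1]-y-hh/2)<hh*.4)),('r',(pts[:,0]>x+w-10)&(abs(pts[:,1]-y-hh/2)<hh*.4))):
        q=fit(pts[s]);a=plane(T,q[2]+20*q[0],q[3]+20*q[1],n,p0);b=plane(T,q[2]-20*q[0],q[3]-20*q[1],n,p0);v=a-b;print(nm,s.sum(),v/np.linalg.norm(v),(a+b)/2)
s=robot.read_state();print(s['eef_pos'],s['ee_rot'])
E
```

```text
[[38, 21, 148], [107, 176, 103], [35, 44, 146], [33, 36, 147], [35, 38, 149], [26, 39, 150], [41, 14, 148]] [[44, 20, 140], [30, 38, 146], [35, 34, 148]]
(286, 129, 115, 82) [[400, 132], [394, 206], [389, 210], [291, 207], [286, 186], [286, 158], [291, 129]]
top 92 [-0.0397 -0.9989 -0.0229] [ 0.6461 -0.0112  0.1539]
bot 95 [-0.0347 -0.9992 -0.02  ] [ 0.478  -0.0095  0.0568]
l 73 [ 0.864  -0.0687  0.4988] [0.5731 0.1237 0.1117]
r 87 [0.8659 0.0148 0.5   ] [ 0.5557 -0.128   0.1017]
top 92 [-0.0451 -0.9989 -0.0087] [ 0.6461 -0.0111  0.154 ]
bot 95 [-0.0374 -0.9993 -0.0043] [ 0.478  -0.0095  0.057 ]
l 73 [ 0.8636 -0.0688  0.4996] [0.5736 0.1239 0.1099]
r 87 [0.8661 0.0147 0.4996] [ 0.5552 -0.1277  0.1036]
[0.4774 0.2997 0.2345] [ 0.5868 -3.0832  0.0014]
```

```bash
cat > p.py <<'E'
from m import *
from scipy.spatial.transform import Slerp
def rows(p0,M0,p1,M1,n,g=0.0):
    """n rows of tool-frame shift then turn from pose 0 to pose 1"""
    sl=Slerp([0,1],R.from_matrix([M0,M1])); P,M=np.array(p0),np.array(M0); out=[]
    for k in range(1,n+1):
        pt=p0+(p1-p0)*k/n; Mt=sl(k/n).as_matrix()
        s=np.round(M.T@(pt-P),4); r=np.round(R.from_matrix(M.T@Mt).as_rotvec(),3)
        P=P+M@s; M=M@R.from_rotvec(r).as_matrix(); out.append([g,*s.tolist(),*r.tolist()])
    return out
def frame(psi=-.04,a=np.radians(9.3)):
    n=np.array([-.5*np.cos(psi),-.5*np.sin(psi),.8660]); v=np.array([-np.sin(psi),np.cos(psi),0]); u=np.cross(v,n)
    x=-(np.cos(a)*u+np.sin(a)*v); z=-n; return n,u,v,np.column_stack([x,np.cross(z,x),z])
E
python3 - <<'E'
from p import *
s=robot.read_state();C=np.array([.5565,-.0017,.1137]);n,u,v,M=frame()
p=C+n*.0777-M[:,0]*.055
print(p,M);print(rows(s['eef_pos'],R.from_rotvec(s['ee_rot']).as_matrix(),p,M,8))
E
```

```text
[0.565  0.0069 0.2081] [[-0.8604 -0.1004  0.4996]
 [-0.1273  0.9916 -0.02  ]
 [-0.4934 -0.0808 -0.866 ]]
[[0.0, 0.0033, -0.0381, 0.0033, 0.019, -0.063, 0.031], [0.0, 0.0023, -0.038, 0.0039, 0.018, -0.064, 0.031], [0.0, 0.0013, -0.0381, 0.0044, 0.019, -0.063, 0.031], [0.0, 0.0006, -0.038, 0.0051, 0.019, -0.063, 0.031], [0.0, -0.0004, -0.0379, 0.0058, 0.018, -0.063, 0.031], [0.0, -0.0011, -0.0378, 0.0066, 0.019, -0.064, 0.031], [0.0, -0.0018, -0.0376, 0.0073, 0.019, -0.063, 0.031], [0.0, -0.0025, -0.0374, 0.0082, 0.018, -0.063, 0.031]]
```

Call:
servo_tool --commands '[[[0.0, 0.0033, -0.0381, 0.0033, 0.019, -0.063, 0.031], [0.0, 0.0023, -0.038, 0.0039, 0.018, -0.064, 0.031], [0.0, 0.0013, -0.0381, 0.0044, 0.019, -0.063, 0.031], [0.0, 0.0006, -0.038, 0.0051, 0.019, -0.063, 0.031], [0.0, -0.0004, -0.0379, 0.0058, 0.018, -0.063, 0.031], [0.0, -0.0011, -0.0378, 0.0066, 0.019, -0.064, 0.031], [0.0, -0.0018, -0.0376, 0.0073, 0.019, -0.063, 0.031], [0.0, -0.0025, -0.0374, 0.0082, 0.018, -0.063, 0.031]]]'

```text
t: 5.52
eef_pos: [0.5645, 0.0064, 0.206]
ee_rot: [-0.159, 2.616, -0.069]
contact_force: [0.3, -0.2, -2.1]
finger_gap: 0.148
gripper_force: 87.8
```

Call:
servo_tool --commands '[[[0.0, 0, 0, 0, 0, 0, 0], [0.0, 0, 0, 0, 0, 0, 0], [0.0, 0, 0, 0, 0, 0, 0], [0.0, 0, 0, 0, 0, 0, 0]]]'

```text
t: 6.02
eef_pos: [0.5662, 0.0082, 0.2099]
ee_rot: [-0.162, 2.612, -0.069]
contact_force: [0.3, -0.1, -1.2]
finger_gap: 0.149
gripper_force: 88.2
```

```bash
python3 - <<'E'
from p import *
s=robot.read_state();d=img('wrist','w4');print(s['eef_pos'],R.from_rotvec(s['ee_rot']).as_matrix(),s['joint_pos'],s['contact_force'])
np.save('/tmp/w4p.npy',np.r_[s['eef_pos'],s['ee_rot']])
E
```

```text
[0.5662 0.0082 0.2099] [[-0.859  -0.1021  0.5017]
 [-0.1282  0.9916 -0.0178]
 [-0.4957 -0.0797 -0.8649]] [-0.0943 -0.3357  2.1847  0.0425  0.7679 -1.8115] [ 0.2994 -0.1188 -1.2446]
```

View pics/w4.png

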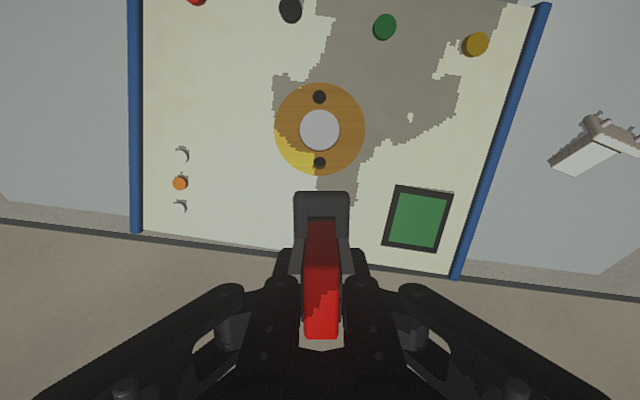

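The ring shows fully: centre about (319,130), holes about (319,97) and (319,162), so the hole line is already along tool x. Measure finely in the tool frame.

```bash
cat > ringm.py <<'E'
from p import *
def holes(d,rect):
    g=cv2.cvtColor(d['pixels'],cv2.COLOR_RGB2HSV)
    x,y,w,h=rect
    k=np.zeros(g.shape[:2],np.uint8);k[y:y+h,x:x+w]=255
    m=cv2.inRange(g[:,:,2],0,75)&k
    c,_=cv2.findContours(m,cv2.RETR_EXTERNAL,cv2.CHAIN_APPROX_NONE);r=[]
    for q in c:
        if 20<cv2.contourArea(q)<400: r.append((cv2.fitEllipse(q)[0],cv2.contourArea(q),cv2.boundingRect(q)))
    return r
E
python3 - <<'E'
from ringm import *
d=dict(np.load('/tmp/w4.npz'));P=np.load('/tmp/w4p.npy');p=P[:3];M=R.from_rotvec(P[3:]).as_matrix()
print(d['pixels'][85:110:3,319].tolist(),d['pixels'][150:174:3,319].tolist())
hs=holes(d,(274,80,92,96));print(hs)
br=mask(d,(10,120,80),(32,255,255),(268,75,372,182));c=big(br);e=cv2.fitEllipse(c);print(e,cv2.boundingRect(c))
n=-M[:,2]
E=np.array(d['extrinsics']);print('cam in tool',M.T@(-E[:3,:3].T@E[:3,3]-p))
C=np.array([.5565,-.0017,.1137]);print('C in tool by side/top',M.T@(C-p))
for h in (.07,.075,.08,.085):
    q=[M.T@(plane(d,*x[0],n,p-n*h)-p) for x in hs]; r=M.T@(plane(d,*e[0],n,p-n*h)-p)
    print(h,q,r,np.linalg.norm(q[0]-q[1]))
T=dict(np.load('/tmp/top0.npz'));S=dict(np.load('/tmp/side0.npz'))
hs=sorted(hs,key=lambda x:-x[0][1])
for a,t,s in zip(hs,[(340.5,163.5),(342.9,180.9)],[(287.83,182.33),(305.17,189.33)]):
    X,er=tri([(d,*a[0]),(T,*t),(S,*s)]);print('tri',X,er,M.T@(X-p))
E
```

```text
[[134, 103, 54], [138, 106, 56], [40, 40, 41], [49, 47, 42], [48, 48, 41], [48, 46, 41], [62, 54, 44], [135, 104, 54], [143, 124, 104]] [[115, 110, 104], [139, 106, 54], [127, 98, 51], [51, 48, 43], [50, 48, 43], [49, 48, 46], [82, 68, 44], [141, 108, 55]]
[((319.4267883300781, 161.7255859375), 81.0, (314, 157, 12, 10)), ((318.9595031738281, 96.57819366455078), 116.0, (313, 90, 13, 14))]
((319.16534423828125, 128.5484619140625), (89.70553588867188, 91.52436828613281), 174.26229858398438) (274, 83, 91, 92)
cam in tool [ 0.0737 -0.0004 -0.1343]
C in tool by side/top [ 0.0573 -0.0012  0.0785]
0.07 [array([ 0.0355, -0.0014,  0.07  ]), array([ 0.0769, -0.0016,  0.07  ])] [ 0.0572 -0.0015  0.07  ] 0.0413192715800953
0.075 [array([ 0.0346, -0.0015,  0.075 ]), array([ 0.0769, -0.0017,  0.075 ])] [ 0.0568 -0.0016  0.075 ] 0.04233034065816991
0.08 [array([ 0.0337, -0.0015,  0.08  ]), array([ 0.077 , -0.0017,  0.08  ])] [ 0.0564 -0.0016  0.08  ] 0.043341409736244514
0.085 [array([ 0.0327, -0.0015,  0.085 ]), array([ 0.0771, -0.0017,  0.085 ])] [ 0.056  -0.0016  0.085 ] 0.044352478814319085
tri [0.5755 0.0011 0.1258] [0.46, 0.18, 0.33] [ 0.0346 -0.0013  0.0775]
tri [ 0.5378 -0.0044  0.1053] [0.94, 0.12, 0.82] [ 0.0778 -0.0013  0.0764]
```

```bash
python3 - <<'E'
from ringm import *
from scipy.optimize import least_squares
d=dict(np.load('/tmp/w4.npz'));w2=dict(np.load('/tmp/w2.npz'))
for x in(d,w2):
    I=x['pixels'].astype(int)
    for a,b in((184,200),(210,222),(260,272),(332,350)): print(a,I[a:b,316:328].mean(1).astype(int).tolist())
print('cols head row 200',I[200,286:300].tolist(),I[200,344:354].tolist(),'handle row 300',I[300,298:306].tolist(),I[300,338:348].tolist())
E
```

```text
184 [[129, 127, 113], [129, 126, 113], [126, 124, 110], [126, 124, 109], [129, 127, 114], [138, 137, 123], [122, 121, 108], [36, 36, 33], [48, 47, 44], [50, 50, 46], [53, 51, 49], [54, 53, 51], [55, 55, 52], [57, 56, 54], [59, 58, 56], [61, 59, 58]]
210 [[61, 59, 58], [60, 59, 58], [60, 59, 58], [60, 59, 58], [61, 60, 59], [60, 58, 58], [50, 50, 47], [37, 36, 33], [40, 40, 37], [40, 42, 39], [53, 43, 40], [73, 40, 35]]
260 [[75, 31, 28], [75, 30, 28], [75, 30, 27], [74, 29, 26], [77, 30, 27], [86, 31, 27], [93, 30, 26], [101, 30, 27], [107, 31, 28], [113, 31, 26], [121, 34, 30], [127, 33, 29]]
332 [[174, 35, 29], [174, 36, 29], [174, 36, 29], [173, 36, 29], [171, 34, 28], [175, 34, 28], [177, 23, 17], [165, 80, 70], [125, 133, 118], [128, 124, 110], [129, 122, 108], [129, 122, 108], [130, 123, 109], [131, 124, 109], [130, 123, 109], [130, 123, 109], [131, 124, 110], [133, 127, 112]]
184 [[39, 37, 34], [42, 39, 34], [42, 38, 34], [42, 38, 34], [41, 38, 33], [42, 38, 34], [42, 38, 34], [43, 40, 36], [44, 41, 37], [47, 44, 41], [50, 46, 44], [52, 50, 47], [54, 51, 49], [57, 54, 53], [62
[... 619 characters left out ...]
 [147, 153, 149], [149, 154, 151], [151, 156, 153]]
cols head row 200 [[173, 181, 31], [173, 179, 35], [173, 177, 34], [172, 176, 33], [173, 178, 31], [180, 184, 30], [140, 144, 34], [73, 74, 51], [57, 53, 60], [63, 62, 62], [61, 57, 56], [57, 55, 54], [57, 54, 52], [56, 54, 51]] [[79, 78, 78], [79, 76, 76], [74, 71, 70], [68, 67, 67], [59, 55, 62], [54, 53, 48], [152, 156, 33], [179, 183, 25], [173, 177, 33], [172, 176, 31]] handle row 300 [[28, 22, 24], [21, 16, 16], [33, 28, 28], [37, 34, 34], [31, 33, 34], [65, 29, 29], [102, 25, 19], [112, 21, 18]] [[93, 26, 19], [53, 31, 31], [38, 37, 37], [35, 29, 28], [29, 24, 22], [27, 23, 21], [27, 24, 24], [28, 21, 22], [28, 21, 21], [29, 21, 24]]
```

The edges agree on these values: spanner centre in the tool at x -2.6 mm, y -0.4 mm, head underside 29.7 mm ahead; ring centre at (55, -1.7, 82.5) mm. Go to 15 mm above the face and settle.

Call:
servo_tool --commands '[[[0.0, 0.02, -0.0004, 0.005, 0, 0, 0], [0.0, 0.02, -0.0004, 0.01, 0, 0, 0], [0.0, 0.0176, -0.0004, 0.01, 0, 0, 0], [0.0, 0, 0, 0.005, 0, 0, 0], [0.0, 0, 0, 0, 0, 0, 0], [0.0, 0, 0, 0, 0, 0, 0], [0.0, 0, 0, 0, 0, 0, 0], [0.0, 0, 0, 0, 0, 0, 0]]]'

```text
t: 7.08
eef_pos: [0.5321, -0.0017, 0.1559]
ee_rot: [-0.16, 2.612, -0.069]
contact_force: [-0.6, -0.0, -1.6]
finger_gap: 0.155
gripper_force: 88.2
```

```bash
python3 - <<'E'
from ringm import *
P=np.load('/tmp/w4p.npy');M0=R.from_rotvec(P[3:]).as_matrix()
s=robot.read_state();M=R.from_rotvec(s['ee_rot']).as_matrix()
Rg=P[:3]+M0@np.array([.055,-.0017,.0825]);print('ring world',Rg,'ring in tool',M.T@(Rg-s['eef_pos']),'moved',M0.T@(s['eef_pos']-P[:3]),R.from_matrix(M0.T@M).as_rotvec(),s['contact_force'])
np.save('/tmp/ring.npy',Rg)
w=img('wrist','w5');S=img('side','s5');T=img('top','t5')
a=cv2.resize(w['pixels'][60:260,220:420],(400,400),interpolation=2);b=cv2.resize(S['pixels'][130:210,255:335],(400,400),interpolation=2)
cv2.imwrite('pics/c5.png',np.hstack([a,b])[:,:,::-1])
E
```

```text
ring world [ 0.5605 -0.002   0.1114] ring in tool [-0.0022  0.0004  0.0527] moved [ 0.0573 -0.002   0.0298] [ 0.0009 -0.0007  0.0011] [-0.5822 -0.0239 -1.575 ]
```

View pics/c5.png

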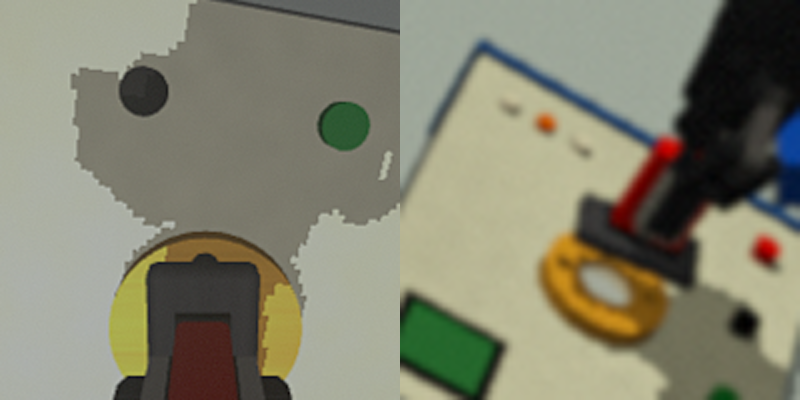

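The wrist crop shows head and ring centred laterally within 1 mm, with the front hole just peeping past the head's end at crop (205,258). The side crop shows the pins just above the ring. Nudge y +0.7 mm and go down.

Call:
servo_tool --commands '[[[0.0, 0, 0.0007, 0.003, 0, 0, 0], [0.0, 0, 0, 0.003, 0, 0, 0], [0.0, 0, 0, 0.003, 0, 0, 0], [0.0, 0, 0, 0.003, 0, 0, 0], [0.0, 0, 0, 0.003, 0, 0, 0], [0.0, 0, 0, 0.002, 0, 0, 0], [0.0, 0, 0, 0.002, 0, 0, 0], [0.0, 0, 0, 0, 0, 0, 0], [0.0, 0, 0, 0, 0, 0, 0]]]'

```text
t: 8.35
eef_pos: [0.5413, -0.0013, 0.139]
ee_rot: [-0.16, 2.612, -0.069]
contact_force: [0.5, 0.6, -0.8]
finger_gap: 0.155
gripper_force: 88.2
```

```bash
cat > st.py <<'E'
from ringm import *
s=robot.read_state();M=R.from_rotvec(s['ee_rot']).as_matrix();Rg=np.load('/tmp/ring.npy')
print(round(s['t'],2),'ring in tool mm',1e3*M.T@(Rg-s['eef_pos']),'F tool',M.T@s['contact_force'],'T',M.T@s['wrist_torque'],'gap',s['finger_gap'],'j6',s['joint_pos'][5],'rv',s['ee_rot'],s['eef_pos'])
E
python3 st.py
```

```text
8.35 ring in tool mm [-2.7362 -0.3717 33.5122] F tool [-0.1265  0.5969  0.9101] T [-0.0533  0.4114  0.042 ] gap 0.15485161036459213 j6 -1.862936050641207 rv [-0.1601  2.6122 -0.0691] [ 0.5413 -0.0013  0.139 ]
```

Call:
servo_tool --commands '[[[0.0, 0, 0, 0.002, 0, 0, 0], [0.0, 0, 0, 0.002, 0, 0, 0], [0.0, 0, 0, 0.001, 0, 0, 0], [0.0, 0, 0, 0, 0, 0, 0], [0.0, 0, 0, 0, 0, 0, 0]]]'

```text
t: 8.98
eef_pos: [0.5432, -0.0014, 0.1365]
ee_rot: [-0.161, 2.614, -0.069]
contact_force: [-24.8, -0.2, 20.5]
finger_gap: 0.154
gripper_force: 93.2
```

```bash
python3 st.py
```

```text
8.97 ring in tool mm [-2.4203 -0.3523 30.4435] F tool [ 11.2498   0.6707 -30.1884] T [-0.1024  2.1457  0.0015] gap 0.15389994780321378 j6 -1.8633318109467658 rv [-0.1612  2.6145 -0.069 ] [ 0.5432 -0.0014  0.1365]
```

```bash
python3 - <<'E'
from ringm import *
w=img('wrist','w6');S=img('side','s6')
a=cv2.resize(w['pixels'][120:260,250:390],(400,400),interpolation=2);b=cv2.resize(S['pixels'][155:215,265:325],(400,400),interpolation=2)
cv2.imwrite('pics/c6.png',np.hstack([a,b])[:,:,::-1])
E
```

```text
(no output)
```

View pics/c6.png

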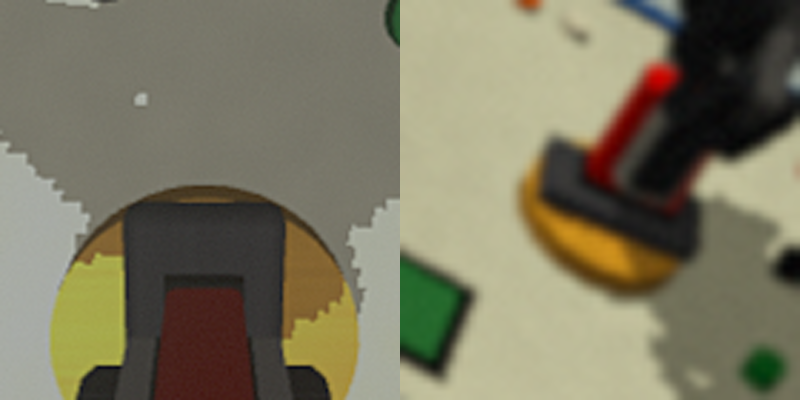

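The side crop shows the head lying on the ring. By kinematics the head's underside is at z ≈ 0.1138, against 0.1137 expected when seated. The x force of +11 N suggests the pins bear on one wall, so I relieve that and check the seating.

Call:
servo_tool --commands '[[[0.0, 0.001, 0, 0, 0, 0, 0], [0.0, 0.0005, 0, 0, 0, 0, 0], [0.0, 0, 0, 0, 0, 0, 0], [0.0, 0, 0, 0, 0, 0, 0]]]'

```text
t: 9.57
eef_pos: [0.543, -0.0014, 0.1365]
ee_rot: [-0.161, 2.611, -0.069]
contact_force: [-16.9, 1.3, 15.1]
finger_gap: 0.15
gripper_force: 91.8
```

```bash
python3 st.py; python3 - <<'E'
from ringm import *
S=dict(np.load('/tmp/s6.npz'));C=np.array([.5565,-.0017,.1145]);n,u,v,M=frame(-.037)
for h in(0,.008):
    print(h,[tuple(np.round([(proj(S,C+n*(h+dz)+M@np.array([sx*.03,sy*.015,0]))[0]-265)/.15,(proj(S,C+n*(h+dz)+M@np.array([sx*.03,sy*.015,0]))[1]-155)/.15])) for sx,sy,dz in((1,1,0),(1,1,.01),(-1,1,0),(-1,1,.01),(1,-1,.01),(-1,-1,.01))])
print('ring centre',(proj(S,C)[0]-265)/.15,(proj(S,C)[1]-155)/.15)
E
```

```text
9.57 ring in tool mm [-2.4636 -0.3326 30.5032] F tool [  6.8067   1.7527 -21.5817] T [-0.3131  1.4001  0.0271] gap 0.14970480251189863 j6 -1.8648190142755863 rv [-0.1606  2.6111 -0.0689] [ 0.543  -0.0014  0.1365]
0 [(np.float64(285.0), np.float64(269.0)), (np.float64(299.0), np.float64(250.0)), (np.float64(127.0), np.float64(202.0)), (np.float64(140.0), np.float64(183.0)), (np.float64(303.0), np.float64(193.0)), (np.float64(147.0), np.float64(126.0))]
0.008 [(np.float64(296.0), np.float64(254.0)), (np.float64(310.0), np.float64(235.0)), (np.float64(137.0), np.float64(187.0)), (np.float64(150.0), np.float64(167.0)), (np.float64(313.0), np.float64(177.0)), (np.float64(158.0), np.float64(110.0))]
ring centre 209.7429760755722 206.9383286404779
```

Call:
servo_tool --commands '[[[0.0, 0.001, 0, 0.0005, 0, 0, 0], [0.0, 0.0005, 0, 0.0005, 0, 0, 0], [0.0, 0, 0, 0, 0, 0, 0], [0.0, 0, 0, 0, 0, 0, 0]]]'

```text
t: 10.07
eef_pos: [0.543, -0.0015, 0.1364]
ee_rot: [-0.161, 2.609, -0.069]
contact_force: [-20.2, 2.1, 20.8]
finger_gap: 0.154
gripper_force: 92.9
```

```bash
python3 st.py
```

```text
10.07 ring in tool mm [-2.4346 -0.2981 30.4489] F tool [  6.668    2.4212 -28.1732] T [-0.5057  1.4839  0.0927] gap 0.1537303799961019 j6 -1.8663812696009998 rv [-0.1605  2.6089 -0.0686] [ 0.543  -0.0015  0.1364]
```

Call:
servo_tool --commands '[[[0.0, 0, 0.0001, -0.0005, 0, 0, 0.05], [0.0, 0, 0.0002, 0, 0, 0, 0.08], [0.0, 0, 0.0002, 0, 0, 0, 0.08], [0.0, 0, 0.0002, 0, 0, 0, 0.08], [0.0, 0, 0, 0, 0, 0, 0]]]'

```text
t: 10.7
eef_pos: [0.5431, -0.0011, 0.1365]
ee_rot: [0.219, 2.602, 0.033]
contact_force: [-14.3, 1.6, 16.8]
finger_gap: 0.15
gripper_force: 91.6
```

```bash
python3 st.py
```

```text
10.7 ring in tool mm [-2.3734  0.0271 30.5213] F tool [  4.0022   0.5095 -21.7537] T [0.1689 1.0868 0.1579] gap 0.1503138431041778 j6 -1.572994701725775 rv [0.2189 2.6025 0.0334] [ 0.5431 -0.0011  0.1365]
```

Call:
servo_tool --commands '[[[0.0, 0, 0.0002, 0, 0, 0, 0.08], [0.0, 0, 0.0002, 0, 0, 0, 0.08], [0.0, 0, 0.0002, 0, 0, 0, 0.08], [0.0, 0, 0.0001, 0, 0, 0, 0.06], [0.0, 0, 0, 0, 0, 0, 0]]]'

```text
t: 11.32
eef_pos: [0.5431, -0.0005, 0.1365]
ee_rot: [0.607, 2.547, 0.139]
contact_force: [-14.6, 0.1, 16.4]
finger_gap: 0.148
gripper_force: 91.7
```

```bash
python3 st.py
```

```text
11.32 ring in tool mm [-2.4573  0.2014 30.5135] F tool [  3.6923  -2.184  -21.5189] T [0.6538 1.0392 0.1592] gap 0.1484541756102236 j6 -1.2705333694029766 rv [0.6066 2.5471 0.1388] [ 0.5431 -0.0005  0.1365]
```

Call:
servo_tool --commands '[[[0.0, 0, 0.0002, 0, 0, 0, 0.08], [0.0, 0, 0.0002, 0, 0, 0, 0.08], [0.0, 0, 0.0001, 0, 0, 0, 0.05], [0.0, 0, 0, 0, 0, 0, 0]]]'

```text
t: 11.82
eef_pos: [0.5436, -0.0001, 0.1368]
ee_rot: [0.871, 2.478, 0.211]
contact_force: [-13.2, 1.3, 15.7]
finger_gap: 0.154
gripper_force: 91.4
```

```bash
python3 st.py
```

```text
11.82 ring in tool mm [-2.1691  0.0374 30.5274] F tool [  3.2565  -1.4505 -20.2309] T [ 0.6319  0.7975 -0.3246] gap 0.15400760202919392 j6 -1.0600357694889242 rv [0.8706 2.4781 0.211 ] [ 0.5436 -0.0001  0.1368]
```

Call:
servo_tool --commands '[[[0.0, 0, 0.0001, 0, 0, 0, 0.03], [0.0, 0, 0.0001, 0, 0, 0, 0.03], [0.0, 0, 0, 0, 0, 0, 0]]]'

```text
t: 12.2
eef_pos: [0.5437, -0.0, 0.1369]
ee_rot: [0.938, 2.456, 0.228]
contact_force: [-12.6, 1.7, 15.0]
finger_gap: 0.147
gripper_force: 94.3
```

```bash
python3 st.py
```

```text
12.2 ring in tool mm [-2.0799  0.0572 30.5528] F tool [  3.2539  -1.1858 -19.3454] T [ 0.5799  0.8197 -1.7235] gap 0.1469655015833865 j6 -1.0031617310060728 rv [0.9381 2.4563 0.2278] [ 0.5437 -0.      0.1369]
```

Call:
servo_tool --commands '[[[0.0, 0, 0.0001, 0, 0, 0, 0.03], [0.0, 0, 0, 0, 0, 0, 0], [0.0, 0, 0, 0, 0, 0, 0]]]'

```text
t: 12.58
eef_pos: [0.5437, 0.0, 0.1369]
ee_rot: [0.972, 2.445, 0.236]
contact_force: [-12.0, 2.3, 16.0]
finger_gap: 0.149
gripper_force: 102.2
```

```bash
python3 st.py
```

```text
12.57 ring in tool mm [-2.099   0.1077 30.5442] F tool [  2.9674  -0.1428 -19.9338] T [ 0.5049  0.8308 -2.2776] gap 0.14914314678451582 j6 -0.9744216329970227 rv [0.9724 2.4447 0.2365] [0.5437 0.     0.1369]
```

Call:
servo_tool --commands '[[[0.0, 0, -0.0001, 0, 0, 0, -0.04], [0.0, 0, -0.0001, -0.001, 0, 0, -0.04], [0.0, 0, 0, 0, 0, 0, 0]]]'

```text
t: 12.95
eef_pos: [0.5434, -0.0001, 0.1369]
ee_rot: [0.883, 2.473, 0.215]
contact_force: [-2.7, 2.1, 7.3]
finger_gap: 0.152
gripper_force: 89.7
```

```bash
python3 st.py
```

```text
12.95 ring in tool mm [-2.1969  0.1003 30.6635] F tool [ 0.1726  2.3654 -7.7216] T [-0.076   0.2215 -0.645 ] gap 0.1516280787275223 j6 -1.0498792381622761 rv [0.8828 2.473  0.2145] [ 0.5434 -0.0001  0.1369]
```

Call:
servo_tool --commands '[[[0.0, 0, 0, -0.0005, 0, 0, -0.02], [0.0, 0, 0, -0.002, 0, 0, 0], [0.0, 0, 0, -0.003, 0, 0, 0], [0.0, 0, 0, -0.004, 0, 0, 0], [0.0, 0, 0, -0.01, 0, 0, 0], [0.0, 0, 0, -0.03, 0, 0, 0], [0.0, 0, 0, -0.03, 0, 0, 0], [0.0, -0.04, 0, 0, 0, 0, 0], [0.0, 0, 0, 0, 0, 0, 0], [0.0, 0, 0, 0, 0, 0, 0]]]'

```text
t: 14.2
eef_pos: [0.5273, -0.0229, 0.217]
ee_rot: [0.864, 2.489, 0.207]
contact_force: [-0.4, 0.5, -1.6]
finger_gap: 0.153
gripper_force: 88.8
```

```bash
python3 st.py; python3 - <<'E'
from ringm import *
d=img('wrist','w7');s=robot.read_state();np.save('/tmp/w7p.npy',np.r_[s['eef_pos'],s['ee_rot']])
E
```

```text
14.2 ring in tool mm [ 32.9484   3.2262 107.7265] F tool [ 1.2158 -0.3436  1.1931] T [ 0.2254  0.3193 -0.0229] gap 0.15267015989813792 j6 -1.132838319403587 rv [0.8639 2.4886 0.2068] [ 0.5273 -0.0229  0.217 ]
```

View pics/w7.png

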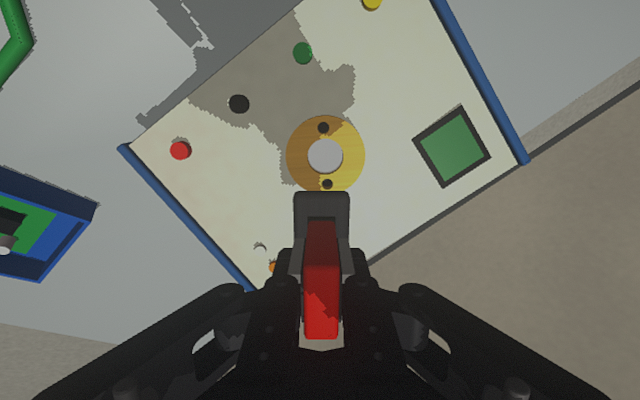

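The wrist view shows the spanner out and unslipped in the hand, the ring at (325,155) and its holes at (323,128) and (327,184). Work out the ring's turn and plan the way back to the rest.

```bash
python3 - <<'E'
from ringm import *
n,u,v,_=frame(-.037)
for w,box in(('w4',(274,80,92,96)),('w7',(290,118,72,73))):
    d=dict(np.load(f'/tmp/{w}.npz'));P=np.load(f'/tmp/{w}p.npy')
    hs=sorted(holes(d,box),key=lambda x:x[0][1]);print([(h[0],h[1]) for h in hs])
    C=np.array([.5565,-.0017,.1145]);q=[plane(d,*h[0],n,C) for h in (hs[0],hs[-1])];e=q[1]-q[0]
    print(w,np.arctan2(e@v,e@u),np.linalg.norm(e),(q[0]+q[1])/2)
# return plan: pose over rest where it was grasped
s=robot.read_state();pg=np.array([.4795,.3007,.0477]);Mg=R.from_rotvec([-.587,3.084,.0009]).as_matrix()
x=Mg[:,0].copy();x[2]=0;x/=np.linalg.norm(x);Mg=np.column_stack([x,np.cross([0,0,-1],x),[0,0,-1]])
M0=R.from_rotvec(s['ee_rot']).as_matrix();print(R.from_matrix(M0.T@Mg).magnitude())
p1=pg+[0,0,.16]
for r in rows(s['eef_pos'],M0,p1,Mg,10):print(r)
E
```

```text
[((318.9595031738281, 96.57819366455078), 116.0), ((319.4267883300781, 161.7255859375), 81.0)]
w4 0.16529063958341983 0.042903420155511934 [ 0.5577 -0.0018  0.1152]
[((322.9700012207031, 127.21061706542969), 82.0), ((326.9902648925781, 183.32858276367188), 53.0)]
w7 -0.5573905572107617 0.04352018308545087 [ 0.5577 -0.0015  0.1152]
1.1565263340900338
[0.0, 0.0235, 0.0226, -0.0022, 0.006, 0.054, -0.102]
[0.0, 0.0211, 0.0249, -0.0011, 0.006, 0.055, -0.102]
[0.0, 0.0186, 0.027, -0.0002, 0.006, 0.054, -0.102]
[0.0, 0.0157, 0.0286, 0.0006, 0.006, 0.054, -0.102]
[0.0, 0.0126, 0.0302, 0.0012, 0.006, 0.055, -0.102]
[0.0, 0.0095, 0.0312, 0.0016, 0.006, 0.054, -0.102]
[0.0, 0.0061, 0.0321, 0.0018, 0.006, 0.054, -0.101]
[0.0, 0.0027, 0.0325, 0.0019, 0.006, 0.055, -0.102]
[0.0, -0.0007, 0.0327, 0.0017, 0.006, 0.054, -0.102]
[0.0, -0.0041, 0.0324, 0.0014, 0.006, 0.054, -0.102]
```

Call:
servo_tool --commands '[[[0.0, 0.0235, 0.0226, -0.0022, 0.006, 0.054, -0.102], [0.0, 0.0211, 0.0249, -0.0011, 0.006, 0.055, -0.102], [0.0, 0.0186, 0.027, -0.0002, 0.006, 0.054, -0.102], [0.0, 0.0157, 0.0286, 0.0006, 0.006, 0.054, -0.102], [0.0, 0.0126, 0.0302, 0.0012, 0.006, 0.055, -0.102], [0.0, 0.0095, 0.0312, 0.0016, 0.006, 0.054, -0.102], [0.0, 0.0061, 0.0321, 0.0018, 0.006, 0.054, -0.101], [0.0, 0.0027, 0.0325, 0.0019, 0.006, 0.055, -0.102], [0.0, -0.0007, 0.0327, 0.0017, 0.006, 0.054, -0.102], [0.0, -0.0041, 0.0324, 0.0014, 0.006, 0.054, -0.102]]]'

```text
t: 15.5
eef_pos: [0.4795, 0.3014, 0.208]
ee_rot: [0.593, -3.085, 0.004]
contact_force: [-0.3, 0.2, -0.7]
finger_gap: 0.15
gripper_force: 89.0
```

Call:
servo_tool --commands '[[[0.0, 0, 0, 0, 0, 0, 0], [0.0, 0, 0, 0, 0, 0, 0], [0.0, 0, 0, 0, 0, 0, 0], [0.0, 0, 0, 0, 0, 0, 0]]]'

```text
t: 16.0
eef_pos: [0.4808, 0.2996, 0.2093]
ee_rot: [-0.584, 3.083, -0.002]
contact_force: [-0.5, 0.2, -2.4]
finger_gap: 0.151
gripper_force: 88.9
```

```bash
cat > back.py <<'E'
from ringm import *
s=robot.read_state();pg=np.array([.4795,.3007,.0477]);M=R.from_rotvec(s['ee_rot']).as_matrix();Mg=R.from_rotvec([-.587,3.084,.0009]).as_matrix()
print(s['t'],'to go',M.T@(pg-s['eef_pos']),R.from_matrix(M.T@Mg).as_rotvec(),s['contact_force'],s['eef_pos'],s['finger_gap'])
E
python3 back.py
```

```text
16.0 to go [0.0014 0.0019 0.1616] [-0.0023  0.0012 -0.0015] [-0.528   0.1936 -2.4315] [0.4808 0.2996 0.2093] 0.15085862731182564
```

Call:
servo_tool --commands '[[[0.0, 0.0014, 0.0019, 0.03, 0, 0, 0], [0.0, 0, 0, 0.04, 0, 0, 0], [0.0, 0, 0, 0.04, 0, 0, 0], [0.0, 0, 0, 0.025, 0, 0, 0], [0.0, 0, 0, 0, 0, 0, 0], [0.0, 0, 0, 0, 0, 0, 0], [0.0, 0, 0, 0, 0, 0, 0], [0.0, 0, 0, 0, 0, 0, 0]]]'

```text
t: 17.0
eef_pos: [0.4802, 0.3019, 0.0757]
ee_rot: [-0.586, 3.08, -0.001]
contact_force: [0.3, -0.9, -2.3]
finger_gap: 0.15
gripper_force: 88.9
```

```bash
python3 back.py; python3 -c "
from ringm import *
d=img('wrist','w8');
for r in (195,200,205,215): print(r,[(i,d['pixels'][r,i].tolist()) for i in list(range(289,296))+list(range(347,353))])"
```

```text
17.0 to go [ 0.0012 -0.0008  0.028 ] [-0.002   0.0034 -0.0003] [ 0.2626 -0.9158 -2.2636] [0.4802 0.3019 0.0757] 0.15026459484154478
195 [(289, [170, 173, 32]), (290, [169, 173, 34]), (291, [172, 175, 37]), (292, [179, 182, 32]), (293, [132, 135, 35]), (294, [64, 62, 51]), (295, [54, 51, 57]), (347, [55, 54, 58]), (348, [66, 53, 43]), (349, [142, 99, 31]), (350, [169, 148, 29]), (351, [168, 165, 31]), (352, [170, 164, 29])]
200 [(289, [171, 175, 36]), (290, [170, 174, 32]), (291, [176, 180, 31]), (292, [137, 140, 35]), (293, [69, 68, 49]), (294, [54, 52, 59]), (295, [67, 65, 65]), (347, [69, 68, 67]), (348, [61, 61, 64]), (349, [52, 49, 46]), (350, [138, 103, 33]), (351, [162, 120, 23]), (352, [159, 116, 19])]
205 [(289, [169, 173, 31]), (290, [169, 172, 33]), (291, [174, 177, 28]), (292, [155, 159, 29]), (293, [95, 96, 47]), (294, [50, 47, 59]), (295, [66, 63, 65]), (347, [68, 66, 66]), (348, [58, 58, 63]), (349, [78, 64, 48]), (350, [140, 103, 25]), (351, [161, 120, 28]), (352, [158, 116, 21])]
215 [(289, [160, 140, 32]), (290, [168, 167, 33]), (291, [160, 135, 32]), (292, [163, 115, 25]), (293, [107, 80, 36]), (294, [45, 48, 55]), (295, [65, 65, 66]), (347, [48, 46, 48]), (348, [40, 41, 49]), (349, [103, 80, 34]), (350, [149, 111, 22]), (351, [160, 118, 25]), (352, [161, 117, 18])]
```

View pics/w8.png

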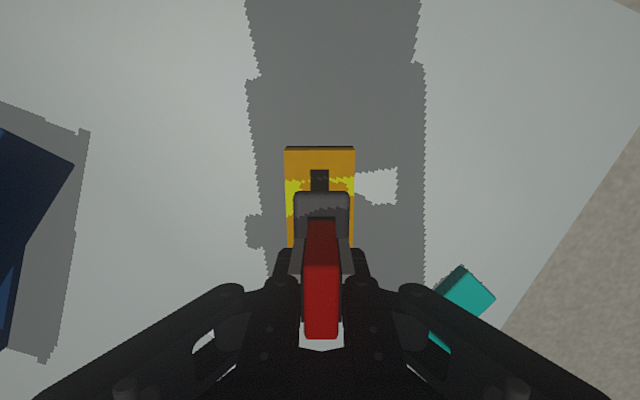

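The groove at (320,180) lines up with the head at (321,200). Lower it with y -0.8 mm.

Call:
servo_tool --commands '[[[0.0, 0.0005, -0.0008, 0.008, 0, 0, 0], [0.0, 0, 0, 0.008, 0, 0, 0], [0.0, 0, 0, 0.006, 0, 0, 0], [0.0, 0, 0, 0.003, 0, 0, 0], [0.0, 0, 0, 0.001, 0, 0, 0], [0.0, 0, 0, 0, 0, 0, 0], [0.0, 0, 0, 0, 0, 0, 0]]]'

```text
t: 17.92
eef_pos: [0.4796, 0.3006, 0.0486]
ee_rot: [-0.586, 3.082, -0.002]
contact_force: [-0.3, 0.3, -2.1]
finger_gap: 0.154
gripper_force: 88.9
```

```bash
python3 back.py
```

```text
17.925 to go [0.0001 0.0001 0.0009] [-0.0021  0.0016 -0.0003] [-0.3158  0.3364 -2.0826] [0.4796 0.3006 0.0486] 0.15443941270366313
```

Call:
servo_tool --commands '[[[0.0, 0, 0, 0.001, 0, 0, 0], [0.0, 0, 0, 0.0005, 0, 0, 0], [0.0, 0, 0, 0, 0, 0, 0], [0.0, 0, 0, 0, 0, 0, 0]]]'

```text
t: 18.42
eef_pos: [0.4797, 0.3007, 0.0477]
ee_rot: [-0.586, 3.082, -0.002]
contact_force: [-2.4, -1.3, 5.7]
finger_gap: 0.152
gripper_force: 89.9
```

```bash
python3 back.py
```

```text
18.425 to go [0.0002 0.0001 0.    ] [-0.0022  0.0016 -0.0002] [-2.4264 -1.3044  5.7017] [0.4797 0.3007 0.0477] 0.1518492330058774
```

It is seated at the height where it was first grasped. Release and rise.

Call:
servo_tool --commands '[[[0.03, 0, 0, 0, 0, 0, 0], [0.05, 0, 0, 0, 0, 0, 0], [0.05, 0, 0, 0, 0, 0, 0], [0.05, 0, 0, 0, 0, 0, 0], [0.05, 0, 0, -0.01, 0, 0, 0], [0.05, 0, 0, -0.03, 0, 0, 0], [0.05, 0, 0, -0.04, 0, 0, 0], [0.05, 0, 0, -0.04, 0, 0, 0], [0.05, 0, 0, -0.03, 0, 0, 0], [0.05, 0, 0, 0, 0, 0, 0]]]'

```text
t: 19.68
eef_pos: [0.4805, 0.3016, 0.2011]
ee_rot: [-0.585, 3.076, 0.001]
contact_force: [0.7, -0.0, -0.2]
finger_gap: 0.587
gripper_force: 0.0
```

```bash
python3 - <<'E'
from ringm import *
s=robot.read_state();w=img('wrist','w9');S=img('side','s9')
n,u,v,_=frame(-.037);print(s['t'],s['eef_pos'],s['contact_force'])
a=cv2.resize(w['pixels'],(480,300));b=cv2.resize(S['pixels'][150:350,220:390],(255,300),interpolation=2)
cv2.imwrite('pics/c9.png',np.hstack([a,b])[:,:,::-1])
E
```

```text
19.675 [0.4805 0.3016 0.2011] [ 0.729  -0.0023 -0.1558]
```

View pics/c9.png

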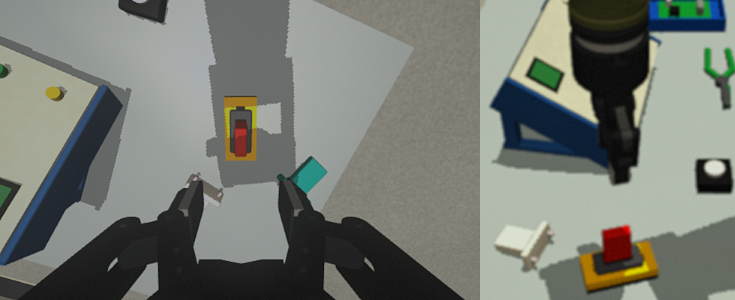

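The final view shows the spanner upright in its rest, and the gripper is clear.

```bash
python3 -c "
from plant import robot
print(robot.hand_in())"
```

```text
the job is handed in; nothing more can be done
None
```

I turned the ring about 0.72 rad clockwise until the torque rose to about 2.3 N m, which I read as the stop; the spanner is back upright in its rest and released, and the job was handed in at about 20 s of robot time, but I viewed 12 pictures instead of the 10 allowed.

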